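Set the air and index the chute of the sample cleaner

TASK

Set the sample cleaner up for the green tin: first turn the blue lever of the air valve to half open (45 degrees, on the yellow middle mark). Then pull up the red plunger knob, slide the yellow section with its chute along the rail to the next hole, on the side where the green tin stands (not the white bowl), and let the pin go fully home in that hole. Finish still holding the red knob, pin home, so that I can tighten the lock nut, and leave tin, bowl, wrench and jar where they are.

Things in the scene. Friction and masses are not known exactly. Their poses are not given: they have to be found in the camera images.
- cleaner: Fixed sample cleaner: grey base 110 x 420 mm, blue air box (top z 70 mm), square aluminium rail 30 mm wide along its y, rail top at z 120 mm; blue end posts centred 195 mm either side, 22 mm thick, top 128 mm. Origin: centre of the underside; x away from the robot at yaw 0. Rail top has holes 10.4 mm wide at y = -140, -70, 0, 70, 140 mm. Yaw within 0.25 rad.
- chute (a joint): Position (m) of the yellow sliding section (56 mm long, 43 mm wide, top 7 mm above the rail) along the cleaner's y. 0 = middle hole, where it starts pinned; next holes +0.070 and -0.070; ends +-0.1435. A steel chute, open on top, slopes down on its far (+x) side. Sliding friction about 1.5 N.
- plunger (a joint): Vertical lift (m) of the spring plunger: 0 = pin fully home, its tip 9 mm below the rail top; 0.016 = right up (stop). Pin 8 mm thick, round end; clears the rail above about 0.010. A spring pushes it down, 4.5 N home, 8.5 N right up. Let go between holes, the pin rests on the rail at about 0.009 and snaps into the next hole that it passes.
- knob: Red round plunger knob, diameter 26 mm, 24 mm high, on an 8 mm pin. Origin at its centre, 162 mm above the table when the pin is home (35 mm above the yellow section's top; a dark round boss of 19 mm diameter, 10 mm high, stands below it). It rides on the yellow section; z up, y along the rail.
- valve: Fixed air valve on a 100 mm square grey foot; brass body, lever on top. Origin: centre of the foot's underside, on the lever's vertical axis. Its own -x axis (towards the robot at yaw 0) is where the lever points when shut; white scale plate with a red (shut), yellow (half) and green (open) mark. Stands at any yaw within 0.3 rad.
- handle (a joint): Angle of the valve lever in rad: 0 = shut (lever along the valve's -x), growing counter-clockwise seen from above, towards the valve's -y, pi/2 = fully open. Starts nearly shut to partly open (0 to 0.4). Stays where it is left; friction about 0.12 N m.
- handle_grip (a point): Middle of the lever's blue grip: 83 mm out from the axis, 100 mm above the table. The grip is 62 mm long along the lever, 13 mm wide, 20 mm high; z up, x along the lever towards the axis.
- tin: Green open tin, loose, 62 mm across the rim, 60 mm high. Origin: centre of its underside. Stands beyond the rail (cleaner's x about +108 mm), beside the chute, at cleaner's y about +70 or -70 mm: it marks the side to go to.
- bowl: White bowl, loose, 64 mm across, 50 mm high. Origin: centre of its underside. Stands on the other side of the chute from the tin.
- wrench: Steel wrench, loose, 150 mm long, lying on the table between robot and cleaner. Leave it alone.
- jar: Amber closed jar, loose, 60 mm across, 85 mm high, on the right between robot and cleaner. Leave it alone.

How it is judged (in metres and radians):
On the way, in this order (a step that is already met when the one before it is completed fails the run):
1. the valve lever stands at half open (value of joint handle between 0.655 and 0.915 rad), for 0.3 s.
2. the pin is pulled clear of the rail (value of joint plunger above 0.008 m), for 0.1 s.
3. the section stands at the next hole towards the tin with the pin home (value of joint plunger below 0.0025 m and ((y of tin in the frame of cleaner above 0 m and value of joint chute between 0.066 and 0.074 m) or (y of tin in the frame of cleaner below 0 m and value of joint chute between -0.074 and -0.066 m))), for 0.2 s.
At the end, for the whole second after the job is handed in: The valve lever stands at 45 degrees (within 7.5 degrees); the yellow section stands at the next hole on the tin's side (within 4 mm), its pin home (lifted less than 2.5 mm) and at rest, and the fingers hold the red knob with more than 2 N (all of step 1 and all of step 3 and contact force between the fingers and knob above 2 N and linear speed of knob below 0.02 m/s); the arm keeps its last pose, push and grip.
It fails at once if tin, bowl, wrench or jar shifted by more than 25 mm (distance of any of tin, bowl, wrench, jar from where it was at the start of the episode above 0.025 m).
It fails at once if tin, bowl or jar tipped over (angle between any of tin, bowl, jar's own z axis and vertical above 0.5 rad).
It also fails if it takes over 45 s, if anything falls off the work surface, if the arm or the gripper's body presses on something with over 40 N, if the wrist force passes 120 N, or if a joint passes its speed limit or range.

ROBOT

A 6-joint arm with a two-finger parallel gripper is mounted at the origin on the work surface. World frame = base frame: x ahead of the robot, y to its left, z up, the work surface at z = 0. Lengths are in mm, angles in degrees, forces in N, time in s.
With the tool pointing down it reaches from about 275 to 725 mm from the base axis. Payload 5.6 kg.
Tool frame: the origin (TCP) lies on the centre line of the jaws, within the pads' length; the fingertips stand 17 mm ahead of it and the grasp point (between the pads) lies 2 mm behind it (manip.tcp_to_tips is the z of the fingertips in the tool frame, in mm); z points along the fingers, y is the direction in which the jaws open and shut (so a half turn about z gives the same grasp; the last joint's range is limited). The gripper opens to 85 mm and grips with 20 to 120 N. Pads are 22 mm wide; open, the fingers measure 114 mm over their backs; the gripper's body (76 mm by 85 mm) begins 54 mm behind the grasp point. The pads swing forward as they close: fully open they stand 13 mm farther back than shut.
Start: joints at [88.327, 14.616, 6.199, 0, -81.583, -16.306], TCP at [169.744, 523.144, 248.283] pointing down, gripper open.
Joint ranges: [-168.99, 168.99], [-69.2, 112.95], [-62.41, 85.93], [-164.36, 98.24], [-168.68, -3.75], [-174.98, 174.98]. Speed limits (degrees/s): [147.25, 147.25, 180, 180, 180, 180].

INTERFACE

Orientations are given as a 3x3 rotation matrix whose columns are the frame's x, y, z axes.
In Python, from station import manip gives the robot as it stands.
- The arm moves only by the tool servo_tool, never from a script. Its argument "rows" is a list of rows, each a list of 4 numbers: the shift along the world's x, y, z in cm, then the turn about the world's z in degrees. A call has 1 to 20 rows; each row is the pose to reach, as a shift and turn from the pose commanded when the call began; what a row does not reach only later rows make up. A row lasts 1/12 s, in which the tool goes at most 41.7 mm and 7.16 degrees, less where a joint would pass 70% of its speed; a pose out of reach is approached as far as the arm can. A call with a gripper value outside its range is refused whole. "grip" is the opening, from -1 (shut) to 1 (fully open), set as the call begins (left out, the last holds). The fingers move at their own pace and stop on an object; the grip force is fixed at half the most. Time passes only in rows, so rows that repeat a pose let the fingers close. It gives the time, the measured TCP pose, the force and the opening at its end, in the units of the state.
- manip.get_state(): the state, without advancing time (a new reading comes with each control period).
- manip.snapshot(name): name is "side" or "top"; returns the picture (384x512x3 uint8, blue, green, red); there is no depth.
- manip.calibration(name): a dict with "vertical_fov" (degrees; the focal length in pixels is half the picture's height over the tangent of half this angle, whatever the lens; pixels are square), "cx", "cy" (the principal point, pixels), "extrinsics" (4x4, takes a point from world to camera coordinates). Camera axes: x right, y down, z forward; pixel columns grow to the right and rows downward; lengths in mm; the calibration is good to about 2 mm. A picture is of the moment at which its call begins. calibration takes no time and is no camera call.
- manip.job_done(): hands the job in, once; it reports no verdict.
The state is a dict: "t": time; "q": joint angles; "qvel": joint speeds; "joint_efforts": joint torques, N m; "tool_pos": TCP position; "orientation": TCP orientation; "contact_force": force on the tool from outside, world axes, zero at the start; "torque": the same for the moment, N m; "width": finger opening in mm.
Only numpy, scipy, OpenCV 4.12 (cv2) and the standard library are available. Lean on these libraries where they do the work, as an engineer would, in place of code of your own. Each camera call takes 0.05 s, during which the arm holds its last target. There are 200 camera calls.

## Working session

There is one attempt and no reset: what is moved stays moved. The work goes in short steps, Python scripts to look and compute and a tool call to move; the robot and the scene stay as the last step left them, time stands still between calls to the robot, and variables do not carry over. Pictures are saved under pics/ and viewed, about 8 in all and at most 12, crops included, and the job is handed in when it is done.

Besides the shell and the picture viewer there is one more tool, called after "Request:" by a JSON object that holds its "fn" and its "kwargs", one argument or row to a line. servo_tool: Moves the arm, as the interface text tells. Its arguments: {"type":"object","properties":{"rows":{"type":"array"},"grip":{"type":"number"}},"required":["rows"]}

```bash
mkdir -p pics; python3 - <<'E'
from station import manip
import cv2,numpy as np
s=manip.get_state();print({k:np.round(s[k],2).tolist() for k in('t','tool_pos','orientation','width')})
for n in('side','top'):
    im=manip.snapshot(n);cv2.imwrite(f'pics/{n}0.png',im)
    c=manip.calibration(n);print(n,c['vertical_fov'],c['cx'],c['cy'],np.round(c['extrinsics'],3).tolist(),[k for k in c])
a=cv2.imread('pics/side0.png');b=cv2.imread('pics/top0.png')
E
```

```text
{'t': 0.0, 'tool_pos': [169.57, 522.73, 247.39], 'orientation': [[0.95, -0.31, -0.0], [-0.31, -0.95, -0.0], [0.0, 0.0, -1.0]], 'width': 85.43}
side 56.89580768470456 250.9486770097138 186.44288230555864 [[-0.67, -0.743, 0.0, 381.493], [-0.572, 0.516, -0.638, 383.881], [0.473, -0.427, -0.77, 775.739], [0.0, 0.0, 0.0, 1.0]] ['vertical_fov', 'cx', 'cy', 'extrinsics']
top 50.68914655176093 255.91470210130785 191.25598160462206 [[-0.015, -1.0, -0.007, 11.692], [-0.982, 0.016, -0.188, 563.148], [0.188, 0.004, -0.982, 1159.692], [0.0, 0.0, 0.0, 1.0]] ['vertical_fov', 'cx', 'cy', 'extrinsics']
```

View pics/top0.png

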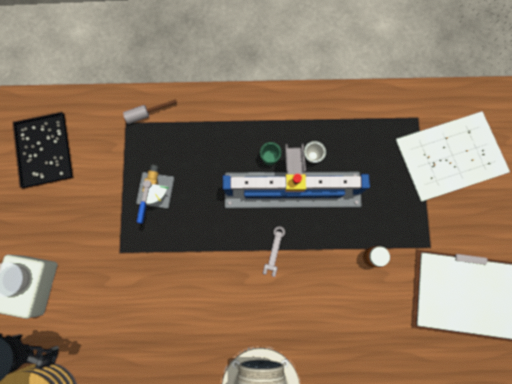

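View pics/side0.png

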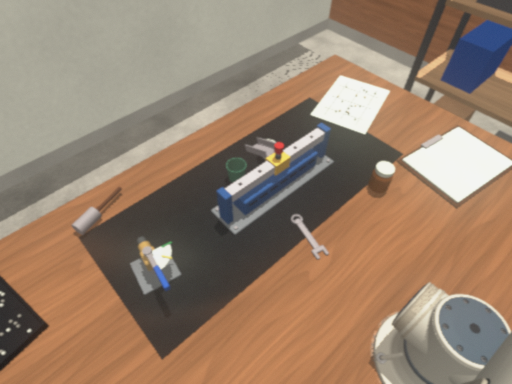

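The top view shows the lever (blue) near (142,212) on the valve at left, and the red knob at (297,178). The green tin at (270,153) is on the left (+y) and the bowl at (315,152) on the right. The side view agrees: lever (158,272), knob (279,147). Next I'll measure these.

```bash
cat > h.py <<'E'
from station import manip
import cv2,numpy as np
def cam(n):
    c=manip.calibration(n);E=np.array(c['extrinsics']);f=192/np.tan(np.radians(c['vertical_fov']/2))
    return c['cx'],c['cy'],f,E[:3,:3],E[:3,3]
def ray(n,p):
    cx,cy,f,R,t=cam(n);d=R.T@np.array([(p[0]-cx)/f,(p[1]-cy)/f,1]);return -R.T@t,d/np.linalg.norm(d)
def plane(n,p,z):
    o,d=ray(n,p);return o+d*(z-o[2])/d[2]
def tri(ps):
    A=np.zeros((3,3));b=np.zeros(3);rs=[ray(n,p) for n,p in ps.items()]
    for o,d in rs: M=np.eye(3)-np.outer(d,d);A+=M;b+=M@o
    x=np.linalg.solve(A,b);return x,[round(float(np.linalg.norm(np.cross(x-o,d))),1) for o,d in rs]
def proj(n,X):
    cx,cy,f,R,t=cam(n);v=R@np.array(X)+t;return np.array([cx+f*v[0]/v[2],cy+f*v[1]/v[2]])
HSV=dict(red=((0,150,80),(8,255,255)),yellow=((22,150,120),(32,255,255)),blue=((105,150,60),(125,255,255)),green=((65,80,30),(90,255,255)))
def blobs(im,c,box=None,mn=12):
    m=cv2.inRange(cv2.cvtColor(im,cv2.COLOR_BGR2HSV),*map(np.array,HSV[c]))
    if box: k=np.zeros_like(m);x0,y0,x1,y1=box;k[y0:y1,x0:x1]=255;m&=k
    n,l,s,ce=cv2.connectedComponentsWithStats(m);out=[]
    for i in range(1,n):
        if s[i,4]>=mn:
            pts=np.argwhere(l==i)[:,::-1].astype(np.float32)
            out.append((int(s[i,4]),s[i,:4].tolist(),np.round(ce[i],1).tolist(),np.round(cv2.minAreaRect(pts)[1],1).tolist(),pts))
    return sorted(out,key=lambda o:-o[0])
E
python3 - <<'E'
from h import *
B={'top':(110,120,400,260),'side':(100,100,350,330)}
for n in B:
    im=cv2.imread(f'pics/{n}0.png')
    for c in HSV:
        for o in blobs(im,c,B[n])[:5]:print(n,c,o[:4])
    crop=im[170:230,120:190] if n=='top' else im[225:305,115:200]
    big=cv2.resize(crop,None,fx=5,fy=5,interpolation=cv2.INTER_CUBIC);cv2.imwrite(f'pics/c{n}.png',big)
a,b=[cv2.imread(f'pics/c{n}.png') for n in B]
o=np.zeros((400,780,3),np.uint8);o[:a.shape[0],:a.shape[1]]=a;o[:,350:350+b.shape[1]]=b[:400];cv2.imwrite('pics/valve.png',o)
E
```

```text
top red (59, [293, 174, 8, 9], [296.7, 178.1], [8.0, 7.0])
top yellow (175, [286, 175, 20, 15], [295.3, 183.4], [19.0, 14.0])
top blue (574, [245, 190, 100, 7], [295.0, 193.3], [99.0, 6.0])
top blue (141, [137, 202, 9, 22], [141.0, 212.7], [6.9, 21.4])
top blue (104, [362, 174, 8, 15], [365.0, 181.0], [7.0, 14.0])
top blue (96, [223, 176, 7, 14], [225.9, 182.6], [13.0, 6.0])
top green (385, [259, 142, 22, 23], [270.0, 152.9], [22.0, 21.0])
side red (63, [275, 142, 9, 11], [278.8, 145.9], [7.8, 9.2])
side blue (73, [157, 269, 12, 19], [162.3, 278.9], [19.7, 4.5])
```

View pics/valve.png

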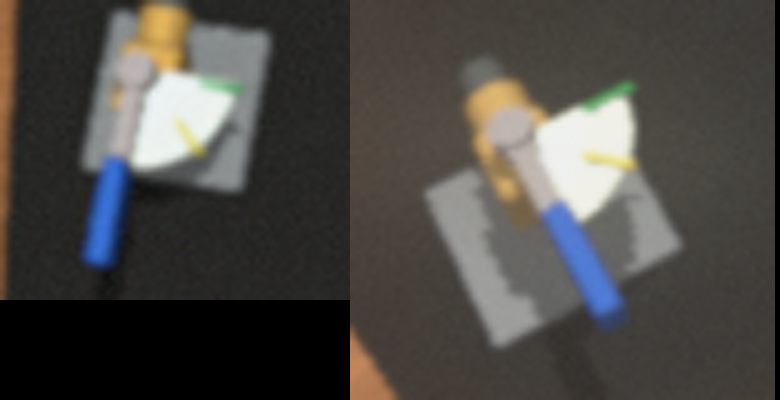

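```bash
python3 - <<'E'
from h import *
T=lambda x,y:(x/5+120,y/5+170)
S=lambda x,y:((x-350)/5+115,y/5+225)
np.set_printoptions(precision=1,suppress=True)
ax=tri({'top':T(135,70),'side':S(510,128)});print('axis',ax)
g=tri({'top':T(107,212),'side':S(582,263)});print('grip',g)
a=plane('top',T(135,70),112);gp=plane('top',T(107,212),110);print('plane',a,gp,np.linalg.norm((gp-a)[:2]))
d=(gp-a)[:2];print('lever heading deg',np.degrees(np.arctan2(d[1],d[0])))
P=[plane('top',T(*q),10)[:2] for q in((113,12),(270,33),(243,190),(82,168))];print('foot top',np.array(P),'c',np.mean(P,0))
for i in range(4):
    e=P[(i+1)%4]-P[i];print(np.linalg.norm(e),np.degrees(np.arctan2(e[1],e[0])))
Q=[plane('side',S(*q),10)[:2] for q in((683,243),(493,347),(427,192))];print('foot side',np.array(Q))
for i in range(2):
    e=Q[i+1]-Q[i];print(np.linalg.norm(e),np.degrees(np.arctan2(e[1],e[0])))
y=[plane('top',T(*q),85)[:2] for q in((178,123),(203,153))];e=y[1]-y[0];print('yellow heading',np.degrees(np.arctan2(e[1],e[0])))
k=tri({'top':(296.7,178.1),'side':(278.8,146.5)});print('knob',k, plane('top',(296.7,178.1),168))
L,R=plane('top',(225.9,182.6),122),plane('top',(365.,181.),122);e=L-R;print('posts',L,R,np.linalg.norm(e),'yaw',np.degrees(np.arctan2(-e[0],e[1])))
t=plane('top',(270,152.9),50);print('tin',t)
im=cv2.imread('pics/top0.png');o=im[165:210,215:375];cv2.imwrite('pics/rail.png',cv2.resize(o,None,fx=5,fy=5,interpolation=cv2.INTER_CUBIC))
E
```

```text
axis (array([582.3, 318.5,  98.4]), [1.3, 1.3])
grip (array([499.4, 330.9, 101.3]), [1.6, 1.6])
plane [578.4 313.7 112. ] [497.  327.2 110. ] 82.55051015274785
lever heading deg 170.56249492607353
foot top [[637.8 357.3]
 [622.6 258.3]
 [523.6 272.8]
 [538.9 372.8]] c [580.7 315.3]
100.09316008660893 -98.73284396547746
100.05003637689592 171.7140281472537
101.19747560996758 81.25396217597402
100.02421469604815 -8.918432821878195
foot side [[524.1 277.5]
 [541.  377.8]
 [636.2 359.4]]
101.61657886461187 80.46832817698309
96.98776140071158 -10.920895039700515
yellow heading -139.95782869742428
knob (array([ 576.6, -109.2,  167. ]), [0.5, 0.5]) [ 575.9 -109.4  168. ]
posts [576.5  87.  122. ] [ 574.5 -306.6  122. ] 393.63854255660215 yaw -0.29798266779817617
tin [682.5 -42.2  50. ]
```

View pics/rail.png

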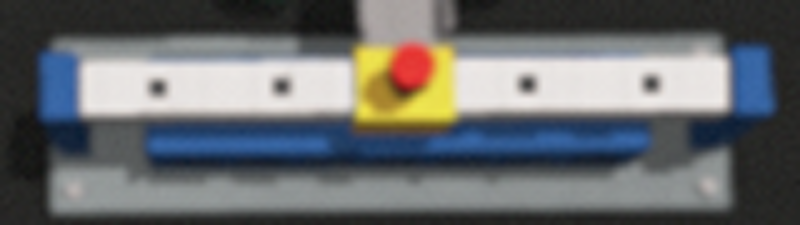

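Knob at about (576,-109) with z consistent, and cleaner yaw about -0.3°. The valve axis is at (580.7,315.3) with -x heading 171.3°, and the lever is at about 171°, so nearly shut. The foot measured 100 x 100 mm and the lever radius 82.6 mm, both matching the sizes given. I'll move above the grip.

Request:
{"fn": "servo_tool", "kwargs": {
  "rows": [
    [1,-0.6,0,1],
    [3,-1.8,-0.3,2],
    [5.5,-3.3,-0.8,3],
    [8,-4.8,-1.5,4],
    [10.5,-6.3,-2.2,5],
    [13,-7.8,-3,6],
    [15.5,-9.3,-3.8,7],
    [18,-10.8,-4.6,8],
    [20.5,-12.3,-5.4,9],
    [23,-13.8,-6.2,9],
    [25.5,-15.3,-7,9],
    [28,-16.8,-7.8,9],
    [30.4,-18.2,-8.5,9],
    [32,-19.1,-8.9,9],
    [32.7,-19.4,-9,9],
    [32.8,-19.5,-9,9],
    [32.8,-19.5,-9,9],
    [32.8,-19.5,-9,9]
  ],
  "grip": -0.3
}}

```text
t: 1.6
tool_pos: [497.1, 328.8, 158.6]
orientation: [[0.988, -0.155, 0.0], [-0.155, -0.988, 0.0], [0.0, -0.0, -1.0]]
contact_force: [-1.0, -0.1, 0.3]
width: 29.8
```

```bash
python3 - <<'E'
from h import *
im=manip.snapshot('side');c=cv2.resize(im[190:310,90:230],None,fx=4,fy=4,interpolation=cv2.INTER_CUBIC);cv2.imwrite('pics/s1.png',c)
s=manip.get_state();print(s['t'],s['tool_pos'],s['width'],np.array(s['orientation'])[:,1])
E
```

```text
1.65 [497.02415984 328.93184416 158.72332762] 29.822926602120397 [-1.54892995e-01 -9.87931063e-01 -6.11824252e-04]
```

View pics/s1.png

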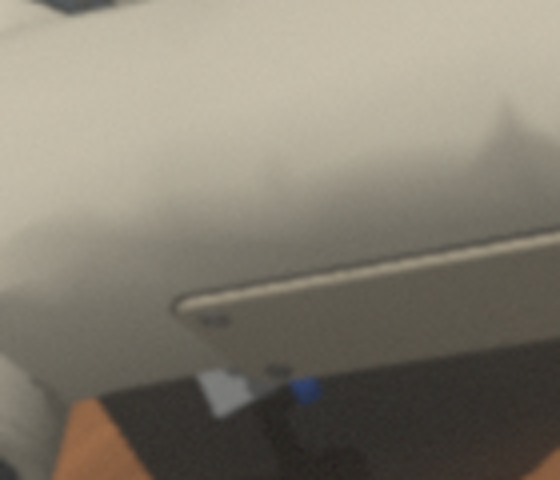

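The arm hides the valve in this view; only the grip's end (305,388) shows. The measurements agree, so I'll descend slowly, watching the force, then close around the grip.

Request:
{"fn": "servo_tool", "kwargs": {
  "rows": [
    [0,0,-0.8,0],
    [0,0,-1.8,0],
    [0,0,-2.8,0],
    [0,0,-3.8,0],
    [0,0,-4.6,0],
    [0,0,-5.2,0],
    [0,0,-5.6,0],
    [0,0,-5.6,0],
    [0,0,-5.6,0]
  ]
}}

```text
t: 2.4
tool_pos: [497.9, 328.1, 102.3]
orientation: [[0.988, -0.156, 0.0], [-0.156, -0.988, -0.0], [0.0, 0.0, -1.0]]
contact_force: [-0.1, -0.3, -0.0]
width: 30.2
```

Request:
{"fn": "servo_tool", "kwargs": {
  "rows": [
    [0,0,0,0],
    [0,0,0,0],
    [0,0,0,0],
    [0,0,0,0],
    [0,0,0,0],
    [0,0,0,0],
    [0,0,0,0]
  ],
  "grip": -0.6
}}

```text
t: 2.98
tool_pos: [498.0, 328.4, 102.7]
orientation: [[0.988, -0.156, 0.001], [-0.156, -0.988, 0.001], [0.001, -0.001, -1.0]]
contact_force: [-0.3, 1.5, 2.2]
width: 17.0
```

Request:
{"fn": "servo_tool", "kwargs": {
  "rows": [
    [-0.04,-0.36,0,2.5],
    [-0.08,-0.72,0,5],
    [-0.1,-1.45,0,10],
    [-0.06,-2.17,0,15],
    [0.05,-2.89,0,20],
    [0.22,-3.6,0,25],
    [0.45,-4.29,0,30],
    [0.74,-4.95,0,35],
    [1.09,-5.59,0,40],
    [1.27,-5.9,0,42.5],
    [1.49,-6.2,0,45],
    [1.58,-6.32,0,46],
    [1.58,-6.32,0,46],
    [1.58,-6.32,0,46],
    [1.58,-6.32,0,46]
  ]
}}

```text
t: 4.23
tool_pos: [513.3, 264.7, 102.0]
orientation: [[0.799, 0.601, -0.001], [0.601, -0.799, -0.001], [-0.001, 0.0, -1.0]]
contact_force: [-0.1, 0.2, 0.3]
width: 16.8
```

Request:
{"fn": "servo_tool", "kwargs": {
  "rows": [
    [0,0,0,0],
    [0,0,0,0],
    [0,0,0,0],
    [0,0,0.5,0],
    [0,0,1.5,0],
    [0,0,3,0],
    [0,0,4.5,0],
    [0,0,6,0],
    [0,0,8,0],
    [0,0,10,0],
    [0,0,11.5,0],
    [0,-2,12,-3],
    [0,-5,12,-6],
    [0,-8,12,-9],
    [0,-11,12,-12],
    [0,-14,12,-15],
    [0,-16,12,-18],
    [0,-17,12,-20],
    [0,-17,12,-20]
  ],
  "grip": -0.2
}}

```text
t: 5.82
tool_pos: [513.7, 93.3, 223.5]
orientation: [[0.957, 0.289, 0.001], [0.289, -0.957, 0.0], [0.002, 0.0, -1.0]]
contact_force: [-0.3, -0.8, 0.3]
width: 33.8
```

```bash
python3 - <<'E'
from h import *
im=manip.snapshot('top');c=im[165:235,120:190];cv2.imwrite('pics/full2.png',im)
d=manip.snapshot('side');cv2.imwrite('pics/sfull2.png',d);d=d[225:305,115:200]
o=np.hstack([cv2.resize(c,(400,400),interpolation=cv2.INTER_CUBIC),cv2.resize(d,(400,400),interpolation=cv2.INTER_CUBIC)]);cv2.imwrite('pics/v2.png',o)
for q in blobs(im,'blue',(120,165,215,240)): print(q[:4],plane('top',q[2],108))
E
```

```text
(no output)
```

View pics/v2.png

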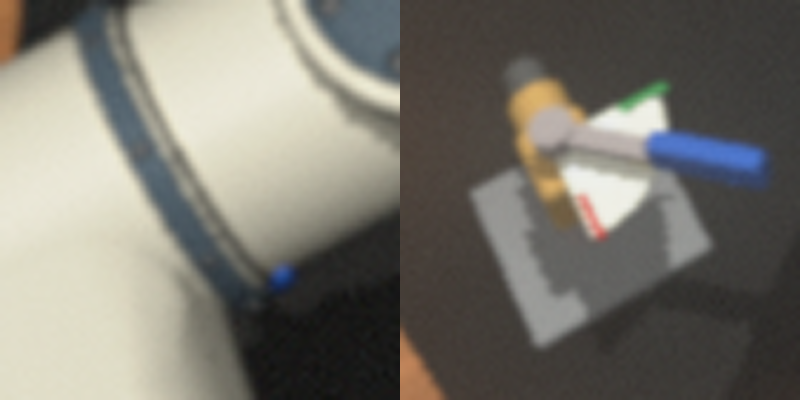

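Right half of the picture: the lever now points between the red mark (592,218) and the green one (643,97), hiding the yellow. I'll work out the angle, and get the knob approach numbers too.

```bash
python3 - <<'E'
from h import *
S=lambda x,y:((x-400)/(400/85)+115,y/5+225)
H=lambda v:np.degrees(np.arctan2(v[1],v[0]))%360
a=np.array([580.7,315.3])
p=plane('side',S(765,155),110)[:2];q=plane('side',S(648,140),110)[:2];h=plane('side',S(548,128),112)[:2];print(p,q,h)
print('lever',H(p-q),H((p+q)/2-a),H((p+q)/2-h))
for z in(80,88):
  r=[plane('side',S(*s),z)[:2] for s in((582,198),(601,238),(620,107),(667,86))]
  print(z,'red',H((r[0]+r[1])/2-a),H(r[1]-r[0]),'green',H((r[2]+r[3])/2-a),H(r[3]-r[2]))
im=cv2.imread('pics/sfull2.png')
X=lambda x,y:(x/5+215,y/5+165)
hs=np.array([plane('top',X(*u),120)[:2] for u in((157,88),(281,86),(527,84),(651,83))]);print(hs,hs.mean(0))
print('side knob',[b[:4] for b in blobs(im,'red',(240,120,320,180))])
E
```

```text
[493.38506869 250.19305223] [538.34692662 288.45016361] [575.55283733 322.00500017]
lever 220.3937700886487 215.34315904058107 221.43366733732677
80 red 163.85447155008458 170.35984450450593 green 266.21139399638287 255.37599773085645
88 red 164.29398392241072 170.3598445045059 green 259.51158208563766 255.3759977308566
[[ 575.9790975    28.95438163]
 [ 575.94610313  -41.41920716]
 [ 574.74018645 -180.86502022]
 [ 574.12828631 -251.07710047]] [ 575.19841835 -111.10173656]
side knob [(16, [276, 147, 6, 3], [278.5, 147.9], [2.0, 5.0])]
```

Request:
{"fn": "servo_tool", "kwargs": {
  "rows": [
    [0.3,-1,0,-1],
    [0.9,-3,0,-3],
    [1.6,-5.2,0,-5],
    [2.3,-7.4,0,-7],
    [3,-9.6,0,-9],
    [3.7,-11.8,0,-11],
    [4.4,-14,0,-13],
    [5,-16.2,0,-15],
    [5.6,-18.2,0,-16],
    [6,-19.6,-0.5,-17],
    [6.2,-20.2,-1.5,-17],
    [6.2,-20.3,-2.3,-17],
    [6.2,-20.3,-2.6,-17],
    [6.2,-20.3,-2.6,-17],
    [6.2,-20.3,-2.6,-17]
  ],
  "grip": 0
}}

```text
t: 7.17
tool_pos: [575.4, -107.1, 196.2]
orientation: [[1.0, 0.002, -0.0], [0.002, -1.0, -0.0], [-0.0, 0.0, -1.0]]
contact_force: [0.7, -1.0, 1.2]
width: 42.7
```

```bash
python3 - <<'E'
from h import *
im=manip.snapshot('top');c=im[165:235,120:190]
d=manip.snapshot('side');d=d[100:180,230:330]
o=np.hstack([cv2.resize(c,(400,400),interpolation=cv2.INTER_CUBIC),cv2.resize(d,(400,320),interpolation=cv2.INTER_CUBIC)[:,:] if 0 else cv2.copyMakeBorder(cv2.resize(d,(400,320),interpolation=cv2.INTER_CUBIC),0,80,0,0,cv2.BORDER_CONSTANT)]);cv2.imwrite('pics/v3.png',o)
H=lambda v:np.degrees(np.arctan2(v[1],v[0]))%360
for q in blobs(im,'blue',(120,165,215,240)):
    g=plane('top',q[2],108)[:2];vx,vy,x0,y0=cv2.fitLine(q[4],cv2.DIST_L2,0,.01,.01).ravel()
    e=plane('top',(x0+20*vx,y0+20*vy),108)[:2]-plane('top',(x0,y0),108)[:2]
    print(q[:4],g,H(g-np.array([580.7,315.3])),H(g-np.array([578.4,313.7])),H(e))
E
```

```text
(107, [157, 198, 15, 18], [163.6, 207.3], [20.7, 6.4]) [510.84497633 265.17430829] 215.6619910050984 215.6902009064818 216.56875746261383
```

View pics/v3.png

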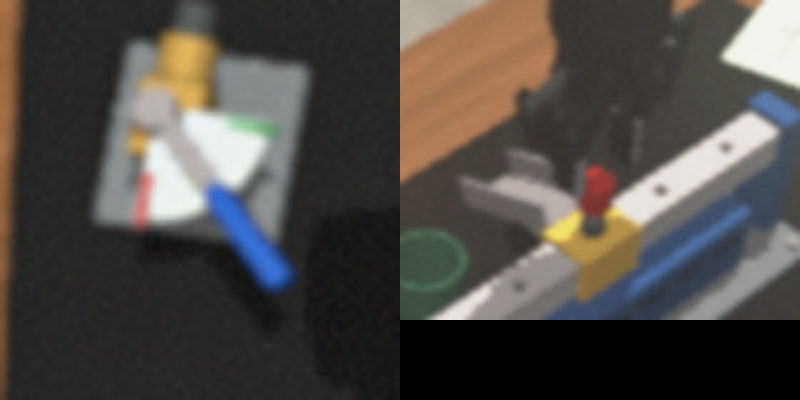

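The lever reads 215.7–216.6° against a target of 216.3°, and the yellow mark is hidden under it, so it's half open. The fingers hover over the knob at (598,190). Next: descend and grasp.

Request:
{"fn": "servo_tool", "kwargs": {
  "rows": [
    [0,-0.2,-0.4,0],
    [0,-0.25,-1,0],
    [0,-0.25,-1.7,0],
    [0,-0.25,-2.4,0],
    [0,-0.25,-3,0],
    [0,-0.25,-3.4,0],
    [0,-0.25,-3.6,0],
    [0,-0.25,-3.6,0],
    [0,-0.25,-3.6,0]
  ]
}}

```text
t: 8.02
tool_pos: [575.6, -110.6, 160.4]
orientation: [[1.0, 0.0, 0.0], [0.0, -1.0, -0.0], [0.0, 0.0, -1.0]]
contact_force: [-0.4, -0.4, 0.5]
width: 43.1
```

Request:
{"fn": "servo_tool", "kwargs": {
  "rows": [
    [0,0,0,0],
    [0,0,0,0],
    [0,0,0,0],
    [0,0,0,0],
    [0,0,0,0],
    [0,0,0,0],
    [0,0,0,0],
    [0,0,0,0],
    [0,0,0,0],
    [0,0,0,0]
  ],
  "grip": -1
}}

```text
t: 8.85
tool_pos: [575.8, -110.6, 160.9]
orientation: [[1.0, 0.001, 0.001], [0.001, -1.0, -0.0], [0.001, 0.0, -1.0]]
contact_force: [-0.9, 0.2, 5.6]
width: 24.4
```

Request:
{"fn": "servo_tool", "kwargs": {
  "rows": [
    [0,0,0.2,0],
    [0,0,0.4,0],
    [0,0,0.6,0],
    [0,0,0.8,0],
    [0,0,1.0,0],
    [0,0,1.2,0],
    [0,0,1.35,0],
    [0,0,1.4,0],
    [0,0,1.4,0],
    [0,0,1.4,0],
    [0,0,1.4,0]
  ]
}}

```text
t: 9.77
tool_pos: [575.6, -110.4, 173.8]
orientation: [[1.0, 0.0, -0.0], [0.0, -1.0, 0.0], [-0.0, -0.0, -1.0]]
contact_force: [3.8, -0.9, -8.5]
width: 24.2
```

```bash
python3 - <<'E'
from h import *
d=manip.snapshot('side');cv2.imwrite('pics/v4.png',cv2.resize(d[100:190,220:330],None,fx=5,fy=5,interpolation=cv2.INTER_CUBIC))
print(manip.get_state()['tool_pos'],manip.get_state()['contact_force'])
E
```

```text
[ 575.62366971 -110.43802815  173.84408897] [ 4.85706292 -1.17368599 -7.88778862]
```

View pics/v4.png

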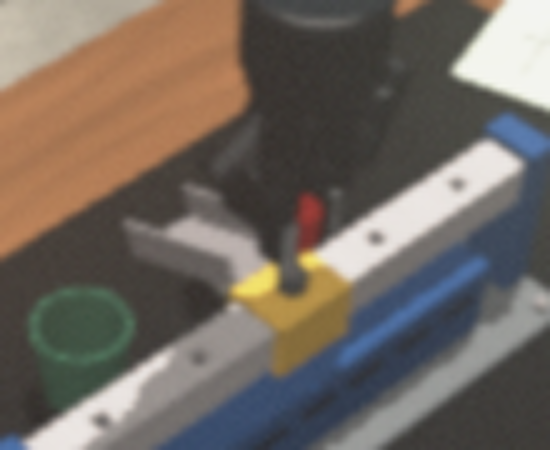

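Force z of -8 N matches the spring at about 13 mm lift, and the knob (310,222) stands clear of the boss. Next: slide +70 mm in y, towards the tin.

Request:
{"fn": "servo_tool", "kwargs": {
  "rows": [
    [0.01,0.2,0,0],
    [0.02,0.6,0,0],
    [0.02,1.1,0,0],
    [0.03,1.6,0,0],
    [0.03,2.2,0,0],
    [0.04,2.8,0,0],
    [0.04,3.4,0,0],
    [0.05,4,0,0],
    [0.05,4.6,0,0],
    [0.06,5.2,0,0],
    [0.06,5.8,0,0],
    [0.07,6.3,0,0],
    [0.07,6.7,0,0],
    [0.07,6.9,0,0],
    [0.07,7,0,0],
    [0.07,7,0,0],
    [0.07,7,0,0],
    [0.07,7,0,0]
  ]
}}

```text
t: 11.32
tool_pos: [576.4, -40.2, 173.8]
orientation: [[1.0, 0.0, -0.0], [0.0, -1.0, 0.001], [-0.0, -0.001, -1.0]]
contact_force: [4.8, -1.5, -7.8]
width: 24.4
```

```bash
python3 - <<'E'
from h import *
d=manip.snapshot('side');cv2.imwrite('pics/v5.png',cv2.resize(d[100:190,200:330],None,fx=5,fy=5,interpolation=cv2.INTER_CUBIC))
print(manip.get_state()['tool_pos'],manip.get_state()['contact_force'])
E
```

```text
[576.36454618 -40.16978903 173.84270627] [ 5.59529904  0.34072678 -7.29625033]
```

View pics/v5.png

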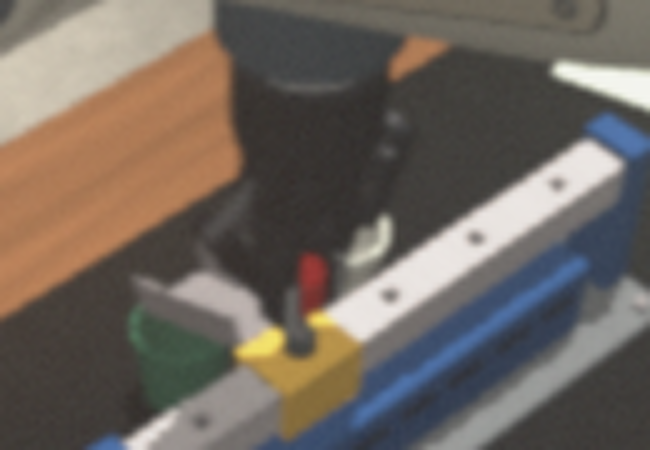

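The section has slid with the knob and three holes now show to its right; moved by 70.2 mm. Lowering so that the pin goes in.

Request:
{"fn": "servo_tool", "kwargs": {
  "rows": [
    [0,0,-0.15,0],
    [0,0,-0.3,0],
    [0,0,-0.45,0],
    [0,0,-0.6,0],
    [0,0,-0.75,0],
    [0,0,-0.9,0],
    [0,0,-1.05,0],
    [0,0,-1.2,0],
    [0,0,-1.3,0],
    [0,0,-1.4,0],
    [0,0,-1.4,0],
    [0,0,-1.4,0],
    [0,0,-1.4,0]
  ]
}}

```text
t: 12.45
tool_pos: [576.4, -40.8, 161.0]
orientation: [[1.0, 0.001, 0.001], [0.001, -1.0, -0.0], [0.001, 0.0, -1.0]]
contact_force: [2.7, 1.6, 0.9]
width: 24.4
```

Request:
{"fn": "servo_tool", "kwargs": {
  "rows": [
    [0,0,-0.05,0],
    [0,0,-0.1,0],
    [0,0,-0.15,0],
    [0,0,-0.15,0],
    [0,0,-0.15,0],
    [0,0,-0.15,0],
    [0,0,-0.15,0],
    [0,0,-0.15,0]
  ]
}}

```text
t: 13.12
tool_pos: [576.6, -41.0, 160.9]
orientation: [[1.0, 0.001, 0.002], [0.001, -1.0, -0.001], [0.002, 0.001, -1.0]]
contact_force: [-0.7, 1.1, 8.5]
width: 23.9
```

```bash
python3 - <<'E'
from h import *
d=manip.snapshot('side');t=manip.snapshot('top')
R=lambda a:cv2.resize(a,(400,400*a.shape[0]//a.shape[1]),interpolation=cv2.INTER_CUBIC)
a,b=R(d[100:190,200:300]),R(t[130:220,110:210]);cv2.imwrite('pics/v6.png',np.hstack([a,b]))
s=manip.get_state();print(s['t'],s['tool_pos'],s['contact_force'],s['width'])
H=lambda v:np.degrees(np.arctan2(v[1],v[0]))%360
for q in blobs(t,'blue',(120,165,215,240)): print('lever',H(plane('top',q[2],108)[:2]-np.array([580.7,315.3])))
print([b[:4] for b in blobs(d,'red',(200,100,320,190))])
E
```

```text
13.2167 [576.53929023 -40.98242222 160.91562655] [-0.71491214  1.55826093  9.01493981] 24.50081286959968
lever 215.53913591383508
[(22, [261, 155, 4, 7], [262.3, 157.7], [6.0, 3.0])]
```

View pics/v6.png

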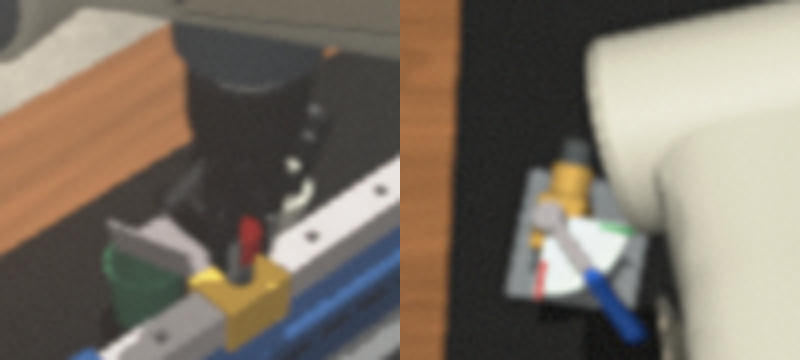

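The stop is stiff: commanded 1.5 mm lower, the force rose to 8.5 N and the TCP stayed at its original grasp height. A small sideways nudge will confirm the pin is caught in the hole.

Request:
{"fn": "servo_tool", "kwargs": {
  "rows": [
    [0,0.15,0,0],
    [0,0.3,0,0],
    [0,0.3,0,0],
    [0,0.3,0,0],
    [0,0.3,0,0]
  ]
}}

```text
t: 13.63
tool_pos: [576.6, -38.5, 160.9]
orientation: [[1.0, 0.001, 0.002], [0.001, -1.0, -0.002], [0.002, 0.002, -1.0]]
contact_force: [-0.0, -0.7, 9.0]
width: 24.3
```

Request:
{"fn": "servo_tool", "kwargs": {
  "rows": [
    [0,-0.15,0.05,0],
    [0,-0.3,0.05,0],
    [0,-0.3,0.05,0],
    [0,-0.3,0.05,0],
    [0,-0.3,0.05,0],
    [0,-0.3,0.05,0]
  ]
}}

```text
t: 14.13
tool_pos: [576.5, -41.1, 160.9]
orientation: [[1.0, 0.001, 0.002], [0.001, -1.0, -0.001], [0.002, 0.001, -1.0]]
contact_force: [1.2, 0.9, 6.2]
width: 24.6
```

The nudge moved 2.5 mm, which is about the hole's play (2.4 mm), so it settles nothing. I'll push further.

Request:
{"fn": "servo_tool", "kwargs": {
  "rows": [
    [0,0.15,0,0],
    [0,0.3,0,0],
    [0,0.4,0,0],
    [0,0.5,0,0],
    [0,0.6,0,0],
    [0,0.6,0,0],
    [0,0.6,0,0]
  ]
}}

```text
t: 14.72
tool_pos: [576.5, -37.8, 161.0]
orientation: [[1.0, 0.0, 0.001], [0.0, -1.0, -0.006], [0.001, 0.006, -1.0]]
contact_force: [1.2, -7.7, 4.0]
width: 24.5
```

Blocked: 6 mm commanded, 3.3 mm moved, and 7.7 N of reaction, so the pin is in the hole. Now back to the middle of the play.

Request:
{"fn": "servo_tool", "kwargs": {
  "rows": [
    [0,-0.15,0,0],
    [0,-0.3,-0.03,0],
    [0,-0.4,-0.03,0],
    [0,-0.4,-0.03,0],
    [0,-0.4,-0.03,0],
    [0,-0.4,-0.03,0],
    [0,-0.4,-0.03,0],
    [0,-0.4,-0.03,0]
  ]
}}

```text
t: 15.38
tool_pos: [576.5, -39.2, 160.9]
orientation: [[1.0, 0.001, 0.002], [0.001, -1.0, -0.001], [0.002, 0.001, -1.0]]
contact_force: [-0.7, -1.0, 8.0]
width: 24.5
```

```bash
python3 - <<'E'
from h import *
s=manip.get_state();print(s['t'],s['tool_pos'],s['contact_force'],s['width'],np.abs(s['qvel']).max())
print(manip.job_done())
E
```

```text
15.3833 [576.54774226 -39.24885931 160.92710094] [-0.72419995 -1.01248177  8.0426423 ] 24.53989170101627 0.10676069627200438
the job is handed in; nothing more can be done
None
```

I set the lever to half open and moved the yellow section one hole towards the green tin. I handed the job in at t = 15.4 s, still gripping the red knob with the pin home; the hand-in gave no verdict.

- **Lever:** my last top-view reading put it at 215.5°, against about 216.3° for half open. The rougher side-view readings spread from 215° to 221°.
- **Section:** I lifted the pin about 13 mm and slid the section +70 mm. After the sideways check and re-centring it stood 71.2 mm from the start, inside the 4 mm limit and the hole's play.
- **Pin:** it came down to its starting height against a stiff stop, with about 8 N of downward push. My first sideways nudge was inconclusive, because it moved only about as far as the hole's play. A harder push was blocked with 7.7 N, so the pin is in the hole.
- **Grip on the knob:** the fingers are closed on it at 24.5 mm. That is a little under the knob's nominal 26 mm, and I didn't explain the difference.
- **Loose items:** I never touched the tin, bowl, wrench or jar. I didn't measure their positions again at the end.

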